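Pull the odd output valve from an amplifier chassis into the reject basket

TASK

One of the four output valves standing under the wire guard of this amplifier chassis is the wrong type: the shouldered, fatter one among three straight ones. Open the guard's hatch right up, pull the odd valve straight up out of its socket, lower it into the empty side of the wire reject basket (it is glass, so do not let it fall in), then close the hatch fully. Leave the three other valves in their sockets, and do not knock over or shove the spray can or the mug.

Things in the scene. Friction and masses are not known exactly. Their poses are not given: they have to be found in the camera images.
- chassis: Amplifier chassis, fixed: aluminium box 230 (x) x 300 (y) x 50 mm high; origin under its centre on the bench, x to its rear (away from the robot), y to its left. Transformers and capacitors on its front half reach 120 mm above the bench. On its rear half a fixed wire guard with the hatch for its top: walls at x = -42 and 108 mm, y = -147 and 147 mm, up to 160 mm above the bench
- hatch (a joint): Angle (rad) of the hatch, the flat wire lid of the guard (152 mm deep, 300 wide, 5 thick): 0 shut (level), 1.57 upright, 1.9 its stop. Hinged along the guard's rear top edge; its front edge rises. A stiff hinge keeps it at any angle (about 3 N at the handle moves it). It may start a little ajar
- hatch_hinge (a point): Centre of the hatch's hinge line, on the guard's rear top edge, 160 mm above the bench at the chassis's x = 108 mm, y = 0; the line runs along the chassis's y
- hatch_bar (a point): Centre of the hatch's handle: a round steel bar 10 mm thick and 100 mm long, along the chassis's y, on two posts. Measured in the hatch it lies 142 mm from the hinge line towards the front edge and 35 mm out from the hatch's upper face; with the hatch shut it is 195 mm above the bench. It turns with the hatch
- socket_row (a point): Middle of the row of four valve sockets inside the guard, on the chassis top, 50 mm above the bench: black collars 45 mm across outside, rim 66 mm above the bench, 12 mm deep, at 102 and 34 mm to either side of this point along the chassis's y
- odd_valve_mid (a point): The odd valve, upright in any one of the four sockets, 100 mm tall, 70 g: black base 33 mm across and 22 high, glass widening to 40 mm across from 42 to 72 mm above its foot (grip there), then a shoulder and a dome 25 mm across. The point is on its axis, 60 mm above its foot. In the socket its foot is 54 mm above the bench; only its weight holds it
- valve_a_mid (a point): One of the three good valves, straight-sided, 88 mm tall, base 33 mm across, glass 29 mm across; the point is its centre, 44 mm above its foot; it stands in a socket with its top 142 mm above the bench. Leave it there
- valve_b_mid (a point): Good straight valve, as valve_a
- valve_c_mid (a point): Good straight valve, as valve_a
- basket: Wire reject basket, fixed: 140 (x) x 180 (y) x 70 mm high, thin walls, foam floor 10 mm above the bench; origin under its centre. A wire divider as high as the walls runs along x at y = 0; an older rejected valve lies in the side at y above 0, the side at y below 0 is empty. It may be turned any way about and stand left or right of the chassis
- basket_free (a point): Centre of the floor of the basket's empty side (137 x 87 mm inside), 10 mm above the bench
- old_valve_mid (a point): Centre of the older rejected valve lying in the other side of the basket, straight, 33 mm across, 86 mm long
- spray_can_mid (a point): Spray can of contact cleaner, 53 mm across, 185 mm tall, loose; its centre
- mug_mid (a point): White mug, 80 mm across, 95 mm tall, loose; its centre
- practice_pad: Round drum practice pad, 204 mm across, 28 mm high, fixed, on the other side of the chassis from the basket; origin under its centre
Mind the look-alikes: they are no part of the job. Leave any green or yellow look-alike of the part that bears odd_valve_mid alone.

How it is judged:
On the way, in this order (a step that is already met when the one before it is completed fails the run):
1. the hatch stands open, at least 1.2 rad (value of joint hatch above 1.2 rad), for 0.2 s.
2. the odd valve is in the empty side of the basket and let go (x of odd_valve_mid in the frame of basket between -0.062 and 0.062 m and y of odd_valve_mid in the frame of basket between -0.085 and -0.006 m and z of odd_valve_mid in the frame of basket below 0.078 m and contact force between the fingers and odd_valve below 0.1 N), for 0.2 s.
At the end, for the whole second after the job is handed in: The odd valve lies or stands at rest within the walls of the basket's empty side, the old one still in the other side; the hatch is shut to within 0.06 rad; each good valve is in its socket, within 20 mm of its start; spray can and mug within 40 mm of theirs (x of odd_valve_mid in the frame of basket between -0.062 and 0.062 m and y of odd_valve_mid in the frame of basket between -0.085 and -0.006 m and z of odd_valve_mid in the frame of basket below 0.078 m and linear speed of odd_valve below 0.05 m/s and value of joint hatch below 0.06 rad and y of old_valve_mid in the frame of basket between 0 and 0.09 m and distance of each of valve_a_mid, valve_b_mid, valve_c_mid from where it was at the start of the episode below 0.02 m and distance of each of spray_can_mid, mug_mid from where it was at the start of the episode below 0.04 m); the robot touches nothing.
It fails at once if a good valve is pulled out or knocked (its centre moves more than 20 mm) (distance of any of valve_a_mid, valve_b_mid, valve_c_mid from where it was at the start of the episode above 0.02 m).
It fails at once if the odd valve falls freely more than about 50 mm (faster than 1 m/s with no finger on it) (linear speed of odd_valve above 1 m/s and contact force between the fingers and odd_valve below 0.05 N).
It fails at once if the spray can or mug is moved more than 40 mm (distance of any of spray_can_mid, mug_mid from where it was at the start of the episode above 0.04 m).
It also fails if it takes over 72 s, if anything falls off the work surface, if the arm or the gripper's body presses on something with over 40 N, if the wrist force passes 120 N, or if a joint passes its speed limit or range.

ROBOT

A 6-joint arm with a two-finger parallel gripper is mounted at the origin on the work surface. World frame = base frame: x ahead of the robot, y to its left, z up, the work surface at z = 0. Lengths are in m, angles in rad, forces in N, time in s.
With the tool pointing down it reaches from about 0.225 to 0.875 m from the base axis. Payload 3.4 kg.
Tool frame: the origin (TCP) lies between the finger pads; the fingertips stand 8 mm ahead of it and the grasp point (between the pads) lies 11 mm behind it; z points along the fingers, y is the line along which they close (so a half turn about z gives the same grasp; the last joint's range is limited). The gripper opens to 85 mm and grips with 20 to 120 N. Pads are 22 mm wide; open, the fingers measure 114 mm over their backs; the gripper's body (76 mm by 85 mm) begins 54 mm behind the grasp point. The pads swing forward as they close: fully open they stand 13 mm farther back than shut.
Start: joints at [1.105, 0.276, 1.505, -0, 1.361, -0.121], TCP at [0.194, 0.541, 0.239] pointing down, gripper open.
Joint ranges: [-2.89, 2.89], [-0.75, 2.08], [0.22, 2.7], [-1.18, 4.32], [0.11, 2.71], [-2.7, 2.7]. Speed limits (rad/s): [2.57, 2.57, 3.14, 3.14, 3.14, 3.14].

INTERFACE

Orientations are given as a unit quaternion [w, x, y, z].
In Python, from rig import manip gives the robot as it stands.
- The arm moves only by the tool move_arm, never from a script. Its argument "deltas" is a list that holds one entry, the list of rows, each a list of 5 numbers: the shift along the tool's x, y, z normalised to -1 to 1, where 1 is 80 cm, then the turn about the tool's z normalised to -1 to 1, where 1 is 120 degrees, then the closure, from -1 (fully open) to 1 (shut). In form: [[[tx, ty, tz, twist, grip], ...]]. A call has 1 to 12 rows; each row is the pose to reach, as a shift and turn from the pose commanded when the call began, along the tool's axes at that moment; what a row does not reach only later rows make up. A row lasts 1/10 s, in which the tool goes at most 50 mm and 8.59 degrees, less where a joint would pass 70% of its speed; a pose out of reach is approached as far as the arm can. A call with a number of a shift or a turn outside -1 to 1 is refused whole. A call with a gripper value outside its range is refused whole. The fingers move at their own pace and stop on an object; "squeeze" is the grip in N (left out, the last holds). Time passes only in rows, so rows that repeat a pose let the fingers close. It gives the time, the measured TCP pose, the force, the opening and the grip force at its end, in the units of the state.
- manip.get_state(): the state, without advancing time (a new reading comes with each control period).
- manip.get_image(name): name is "side" or "top"; returns the picture (384x512x3 uint8, red, green, blue); there is no depth.
- manip.camera_params(name): a dict with "fx", "fy", "cx", "cy" (pixels), "R" (3x3) and "t" (3): a world point X has camera coordinates R X + t. Camera axes: x right, y down, z forward; pixel columns grow to the right and rows downward; lengths in m; the calibration is good to about 2 mm. A picture is of the moment at which its call begins. camera_params takes no time and is no camera call.
- manip.sign_off(): hands the job in; it is judged then, once.
The state is a dict: "clock": time; "qpos": joint angles; "qd": joint speeds; "effort": joint torques, N m; "position": TCP position; "ee_rot": TCP orientation; "contact_force": force on the tool from outside, world axes, zero at the start; "moment": the same for the moment, N m; "width": finger opening in m; "gripper_force": force on a finger pad.
Only numpy, scipy, OpenCV 4.12 (cv2) and the standard library are available. Lean on these libraries where they do the work, as an engineer would, in place of code of your own. Each camera call takes 0.05 s, during which the arm holds its last target. There are 200 camera calls.

## Working session

There is one attempt and no reset: what is moved stays moved. The work goes in short steps, Python scripts to look and compute and a tool call to move; the robot and the scene stay as the last step left them, time stands still between calls to the robot, and variables do not carry over. Pictures are saved under pics/ and viewed, at most 13 in all, crops included, and the job is handed in when it is done.

Besides the shell and the picture viewer there is one more tool, called after "Call:" as name(argument=value, ...) on one line, values as JSON. move_arm: Moves the arm, as the interface text tells. Scaled input: -1 to 1 covers 80 cm each way for a shift and 120 degrees each way for a turn. Its arguments: {"type":"object","properties":{"deltas":{"type":"array","items":{"type":"array","items":{"type":"array","items":{"type":"number","minimum":-1,"maximum":1}}}},"squeeze":{"type":"number"}},"required":["deltas"]}

```bash
mkdir -p pics; cat > h.py <<'E'
import numpy as np, cv2
from rig import manip
def snap(n,f):
    im=manip.get_image(n); cv2.imwrite(f'pics/{f}.png',im[:,:,::-1]); return im
def ray(n,u,v):
    c=manip.camera_params(n);R=np.array(c['R']);t=np.array(c['t'])
    d=R.T@np.array([(u-c['cx'])/c['fx'],(v-c['cy'])/c['fy'],1]);return -R.T@t,d
def onz(n,u,v,z):
    o,d=ray(n,u,v);return o+d*(z-o[2])/d[2]
def proj(n,X):
    c=manip.camera_params(n);p=np.array(c['R'])@np.array(X)+np.array(c['t'])
    return np.array([c['fx']*p[0]/p[2]+c['cx'],c['fy']*p[1]/p[2]+c['cy']])
def tri(u1,u2):
    o1,d1=ray('top',*u1);o2,d2=ray('side',*u2)
    s=np.linalg.lstsq(np.c_[d1,-d2],o2-o1,rcond=None)[0]
    a=o1+s[0]*d1;b=o2+s[1]*d2;return (a+b)/2,np.linalg.norm(a-b)
E
python3 - <<'E'
from h import *
for n in('top','side'):
    im=snap(n,n+'0'); cv2.imwrite(f'pics/{n}0b.png',cv2.resize(im[:,:,::-1],(800,600),interpolation=cv2.INTER_CUBIC))
    print(n,ray(n,256,192), manip.camera_params(n)['fx'])
s=manip.get_state();print(s['position'],s['ee_rot'],s['width'],s['clock'])
E
```

```text
top (array([0.32624468, 0.00711243, 1.29080668]), array([ 0.1675239 ,  0.00162785, -0.9858796 ])) 420.6019665818347
side (array([ 0.31056658, -1.14271128,  1.02489595]), array([ 0.14941349,  0.7873062 , -0.59831929])) 499.19292383205817
[0.19415507 0.54074776 0.23852782] [-2.30412215e-04  1.71548269e-01  9.85175376e-01 -7.85945918e-04] 0.0853066552000429 0.1
```

View pics/top0b.png

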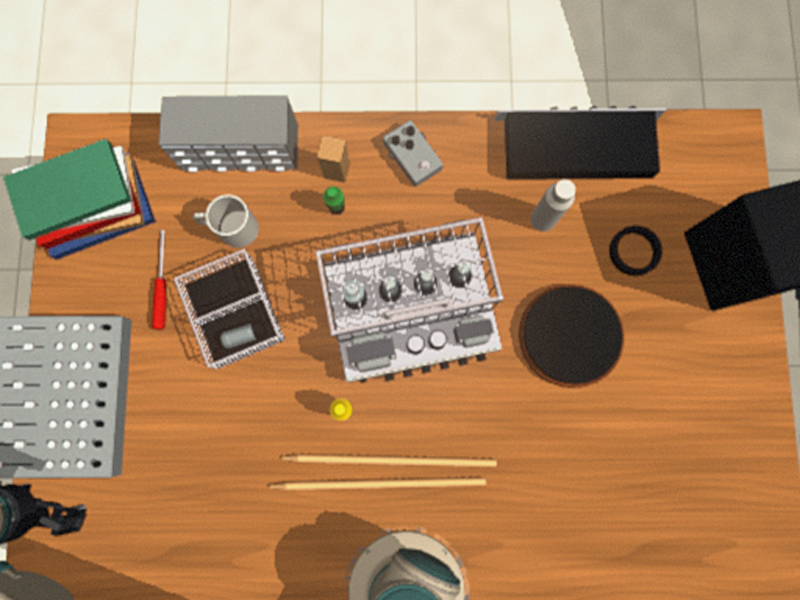

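View pics/side0b.png

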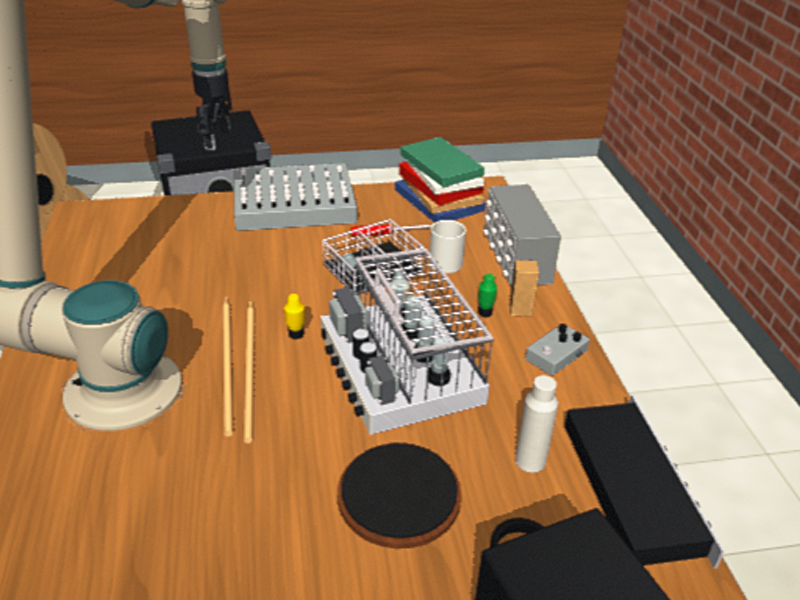

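The top view (800-px scale) shows the chassis with the guard around (410,300) and valves at about (355,293), (390,288), (426,281) and (460,272). The basket is on the left at (230,308), with its empty side at the rear (220,285). The mug is at (232,220), the can at (553,205) and the pad at (572,335). The green (334,200) and yellow (341,409) look-alikes stand outside the guard. In the side view the guard hides most of the valves. The leftmost valve looks fatter, so I'll confirm that in an enlarged crop.

```bash
python3 - <<'E'
import cv2,numpy as np
t=cv2.imread('pics/top0.png')
a=cv2.resize(t[138:246,105:325],None,fx=3.636,fy=3.636,interpolation=cv2.INTER_CUBIC)[:,:800]
a=cv2.resize(t[135:247,105:325],(800,407),interpolation=cv2.INTER_CUBIC)
cv2.imwrite('pics/crop1.png',a)
s=cv2.imread('pics/side0.png')
cv2.imwrite('pics/crop2.png',cv2.resize(s[135:280,195:325],(538,600),interpolation=cv2.INTER_CUBIC))
E
```

```text
(no output)
```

View pics/crop1.png

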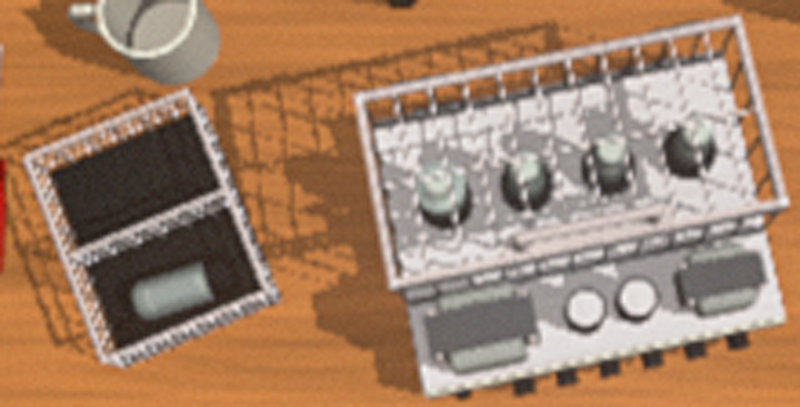

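View pics/crop2.png

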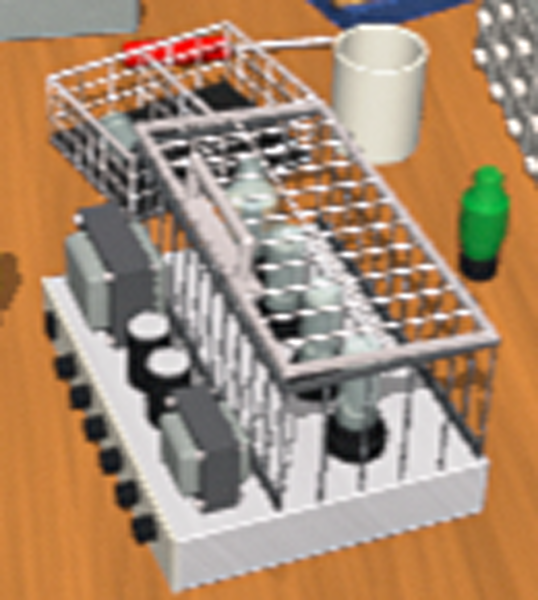

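The crops confirm it: the leftmost valve (crop1 (442,190), side crop (250,190)) is the shouldered, fatter one, and the three to its right are straight. Next I'll work out the poses.

```bash
cat >> h.py <<'E'
T=lambda u,v:(105+u/3.636,135+v/3.634)
S=lambda u,v:(195+u/4.138,135+v/4.138)
E
python3 - <<'E'
from h import *
np.set_printoptions(precision=4,suppress=True)
print('hatch rear L,R',onz('top',*T(360,97),.16),onz('top',*T(740,18),.16))
print('hatch front L,R',onz('top',*T(395,287),.16),onz('top',*T(785,207),.16))
fl,fr=onz('top',*T(425,395),.05),onz('top',*T(787,320),.05);print('chassis front L,R',fl,fr)
print('side top-z chassis: front right, rear right',onz('side',*S(172,545),.05),onz('side',*S(487,462),.05))
print('side hatch rearR, rearL',onz('side',*S(497,338),.16),onz('side',*S(322,103),.16))
print('bar top L,R tri',tri(T(517,243),S(195,160)),tri(T(660,213),S(245,265)))
print('bar @z195',onz('top',*T(517,243),.195),onz('top',*T(660,213),.195))
print('odd top dome tri', tri(T(438,178),S(252,160)))
print('odd dome @.154',onz('top',*T(438,178),.152))
print('basket rim',[onz('top',*T(*p),.07)[:2] for p in((28,158),(187,93),(278,298),(105,362))])
print('mug rim z.095',onz('top',*T(158,5),.095),'can', onz('top',563/800*512,188*.64,.185))
E
```

```text
hatch rear L,R [0.604  0.1523 0.16  ] [ 0.6648 -0.1379  0.16  ]
hatch front L,R [0.4586 0.1238 0.16  ] [ 0.5177 -0.1679  0.16  ]
chassis front L,R [0.3839 0.1098 0.05  ] [ 0.4432 -0.1837  0.05  ]
side top-z chassis: front right, rear right [ 0.4448 -0.1876  0.05  ] [ 0.6712 -0.1389  0.05  ]
side hatch rearR, rearL [ 0.6678 -0.137   0.16  ] [0.6079 0.156  0.16  ]
bar top L,R tri (array([0.488 , 0.0319, 0.2023]), np.float64(0.005757013645195362)) (array([ 0.5092, -0.0722,  0.1876]), np.float64(0.0003597948741599334))
bar @z195 [0.4862 0.0322 0.195 ] [ 0.5078 -0.0716  0.195 ]
odd top dome tri (array([0.5423, 0.0927, 0.1561]), np.float64(0.0010745557847303138))
odd dome @.154 [0.5426 0.0931 0.152 ]
basket rim [array([0.5763, 0.4339]), array([0.6302, 0.3061]), array([0.4607, 0.2268]), array([0.4101, 0.3634])]
mug rim z.095 [0.6976 0.3262 0.095 ] can [ 0.7125 -0.2783  0.185 ]
```

Chassis origin is about (0.529, -0.0135) with yaw 0.203. The bar is about (0.496, -0.020), and the odd valve is at (0.541, 0.093). The basket's free side is at about (0.560, 0.351), with its x axis at 114°.

```bash
cat >> h.py <<'E'
from scipy.spatial.transform import Rotation as Ro
O=np.array([.529,-.0135,0]);psi=.2035
X=np.array([np.cos(psi),np.sin(psi),0]);Z=np.array([0,0,1.])
def bar(th): return O+X*(.108-.142*np.cos(th)+.035*np.sin(th))+Z*(.16+.142*np.sin(th)+.035*np.cos(th))
def pose():
    s=manip.get_state();w,x,y,z=s['ee_rot'];return np.array(s['position']),Ro.from_quat([x,y,z,w]).as_matrix()
def to(P,yang=None,ref=None):
    "normalised tool deltas to world TCP P, tool y at yang deg"
    p,R=pose();d=R.T@(np.array(P)-p)/.8
    tw=0
    if yang is not None:
        a=np.degrees(np.arctan2(R[1,1],R[0,1]));tw=((a-yang+180)%360-180)/120
    print(np.round([*d,tw],4).tolist())
E
python3 - <<'E'
from h import *
b=bar(0);print(b);b[:2]=(b[:2]+[.497,-.0197])/2
to(b+Z*.1,11.7)
E
```

```text
[ 0.49570158 -0.02037134  0.195     ]
[-0.5924, -0.5322, -0.0698, 0.4879]
```

Call:
move_arm(deltas=[[[0,0,-0.07,0,-1],[-0.59,-0.532,-0.07,0.488,-1],[-0.592,-0.532,-0.07,0.488,-1],[-0.592,-0.532,-0.07,0.488,-1],[-0.592,-0.532,-0.07,0.488,-1],[-0.592,-0.532,-0.07,0.488,-1],[-0.592,-0.532,-0.07,0.488,-1],[-0.592,-0.532,-0.07,0.488,-1],[-0.592,-0.532,-0.07,0.488,-1],[-0.592,-0.532,-0.07,0.488,-1],[-0.592,-0.532,-0.07,0.488,-1],[-0.592,-0.532,-0.07,0.488,-1]]], squeeze=30)

```text
clock: 1.3
position: [0.4554, 0.055, 0.2943]
ee_rot: [-0.0, 0.632, 0.775, 0.0]
contact_force: [0.4, 0.1, 0.5]
width: 0.0858
gripper_force: 0.0
```

```bash
python3 - <<'E'
from h import *
b=bar(0)+Z*-.008; print(pose()[0],manip.get_state()['clock']);to(b+Z*.108,11.7);to(b,11.7)
E
```

```text
[0.45539635 0.05498114 0.29434475] 1.3
[-0.1024, 0.0303, -0.0009, -0.0003]
[-0.1025, 0.0303, 0.1341, -0.0003]
```

Call:
move_arm(deltas=[[[-0.102,0.03,0,0,-1],[-0.102,0.03,0,0,-1],[-0.102,0.03,0,0,-1],[-0.102,0.03,0.06,0,-1],[-0.102,0.03,0.1,0,-1],[-0.102,0.03,0.134,0,-1],[-0.102,0.03,0.134,0,-1],[-0.102,0.03,0.134,0,-1]]])

```text
clock: 2.1
position: [0.4949, -0.0175, 0.1875]
ee_rot: [-0.0, 0.631, 0.776, -0.0]
contact_force: [-1.3, -0.8, 0.1]
width: 0.085
gripper_force: 0.0
```

Call:
move_arm(deltas=[[[0,0,0,0,0.7],[0,0,0,0,0.7],[0,0,0,0,0.7],[0,0,0,0,1],[0,0,0,0,1],[0,0,0,0,1],[0,0,0,0,1],[0,0,0,0,1]]])

```text
clock: 2.9
position: [0.4984, -0.0175, 0.1879]
ee_rot: [0.002, 0.632, 0.775, 0.003]
contact_force: [6.8, 1.7, -2.6]
width: 0.009
gripper_force: 29.2
```

```bash
python3 - <<'E'
from h import *
p,R=pose();print(p)
b0=bar(0)
print([np.round(R.T@(bar(t)-b0)/.8,4).tolist() for t in np.linspace(0,1.72,25)[1:]])
E
```

```text
[ 0.49840909 -0.01752559  0.18790516]
[[0.0, 0.0037, -0.0126], [0.0, 0.0083, -0.0248], [0.0, 0.0137, -0.0368], [0.0, 0.02, -0.0483], [0.0, 0.0271, -0.0593], [0.0, 0.0349, -0.0698], [0.0, 0.0435, -0.0796], [0.0, 0.0528, -0.0889], [0.0, 0.0627, -0.0975], [0.0, 0.0732, -0.1053], [0.0, 0.0842, -0.1124], [0.0, 0.0957, -0.1186], [0.0, 0.1077, -0.124], [0.0, 0.1199, -0.1286], [0.0, 0.1325, -0.1322], [0.0, 0.1453, -0.135], [0.0, 0.1583, -0.1368], [0.0, 0.1714, -0.1377], [0.0, 0.1845, -0.1376], [0.0, 0.1975, -0.1366], [0.0, 0.2105, -0.1347], [0.0, 0.2233, -0.1318], [0.0, 0.2358, -0.1281], [0.0, 0.2481, -0.1234]]
```

Call:
move_arm(deltas=[[[0,0.004,-0.002,0,1],[0,0.008,-0.0126,0,1],[0,0.0125,-0.025,0,1],[0,0.018,-0.037,0,1],[0,0.024,-0.0485,0,1],[0,0.031,-0.0595,0,1],[0,0.039,-0.07,0,1],[0,0.0475,-0.08,0,1],[0,0.057,-0.089,0,1],[0,0.067,-0.0975,0,1],[0,0.077,-0.105,0,1],[0,0.088,-0.1125,0,1]]])

```text
clock: 4.1
position: [0.5651, -0.0038, 0.2746]
ee_rot: [-0.001, 0.632, 0.775, -0.0]
contact_force: [7.0, -1.2, -19.2]
width: 0.0088
gripper_force: 28.9
```

```bash
python3 - <<'E'
from h import *
p,R=pose();print(p, manip.get_state()['width'])
snap('side','side1')
print([np.round(R.T@(bar(t)-bar(1.72/24*11))/.8,4).tolist() for t in np.linspace(0,1.72,25)[12:]])
E
```

```text
[ 0.5651122  -0.00375033  0.27462236] 0.008798655068852017
[[0.0, 0.0115, -0.0064], [0.0, 0.0233, -0.0119], [0.0, 0.0356, -0.0165], [0.0, 0.0481, -0.0203], [0.0, 0.0609, -0.0232], [0.0, 0.0739, -0.0251], [0.0, 0.0869, -0.0261], [-0.0, 0.1, -0.0262], [-0.0, 0.1131, -0.0253], [-0.0, 0.1261, -0.0235], [-0.0, 0.1389, -0.0207], [-0.0, 0.1515, -0.0171], [-0.0, 0.1637, -0.0126]]
```

View pics/side1.png

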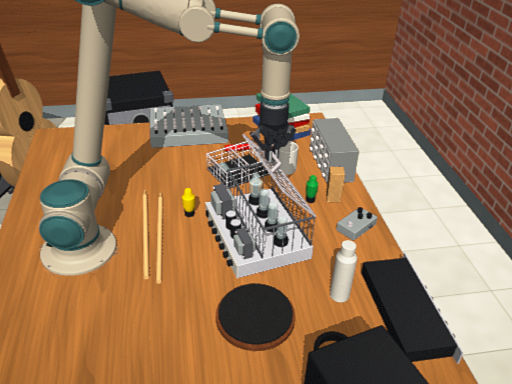

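The side picture shows the gripper holding the bar at (272,155), with the hatch about 45° open. Continuing the arc, a touch lower.

Call:
move_arm(deltas=[[[0,0.0115,-0.003,0,1],[0,0.023,-0.008,0,1],[0,0.0355,-0.013,0,1],[0,0.048,-0.017,0,1],[0,0.061,-0.02,0,1],[0,0.074,-0.022,0,1],[0,0.087,-0.023,0,1],[0,0.1,-0.023,0,1],[0,0.113,-0.022,0,1],[0,0.126,-0.02,0,1],[0,0.139,-0.0175,0,1],[0,0.1515,-0.014,0,1]]])

```text
clock: 5.35
position: [0.6823, 0.0204, 0.2886]
ee_rot: [-0.001, 0.632, 0.775, -0.001]
contact_force: [-5.5, -4.5, -11.3]
width: 0.0087
gripper_force: 29.1
```

Call:
move_arm(deltas=[[[0,0.012,0.004,0,1],[0,0.016,0.006,0,1],[0,0.016,0.006,0,1]]])

```text
clock: 5.65
position: [0.6954, 0.0231, 0.2836]
ee_rot: [-0.0, 0.632, 0.775, -0.001]
contact_force: [-3.7, -4.2, -10.3]
width: 0.0084
gripper_force: 29.1
```

```bash
python3 - <<'E'
from h import *
p,R=pose();s=manip.get_state();print(p,s['width'],s['contact_force'])
im=snap('top','top2')
for t in(1.5,1.6,1.7,1.75,1.8):print(t,bar(t)+X*.003-Z*.008)
snap('side','side2')
a=cv2.imread('pics/side2.png')[110:290,190:360];cv2.imwrite('pics/side2c.png',cv2.resize(a,None,fx=3.3,fy=3.3))
E
```

```text
[0.6954493  0.02309445 0.28355469] 0.00842565746525493 [ -3.68735363  -4.16216663 -10.30656407]
1.5 [0.66206404 0.01395862 0.29612009]
1.6 [0.67603348 0.01684131 0.29291747]
1.7 [0.68962    0.01964497 0.28830685]
1.75 [0.69622705 0.02100838 0.28548739]
1.8 [0.70268784 0.02234161 0.28233429]
```

View pics/side2c.png

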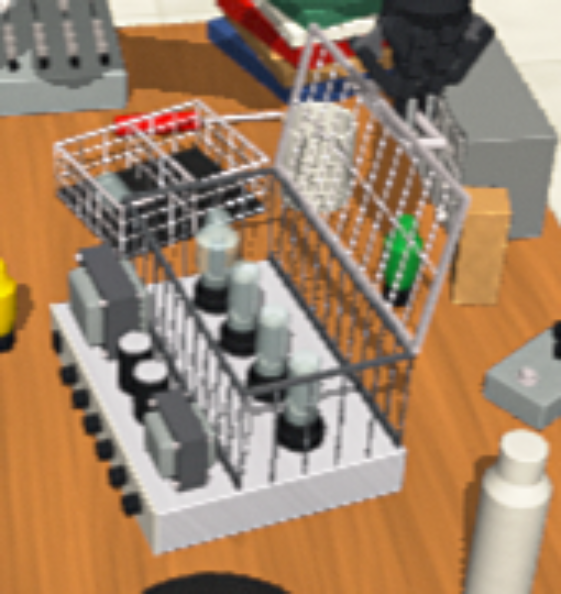

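The crop shows the hatch fully up, about 1.75 rad, and the odd shouldered valve at crop (217,245), with straight ones at (243,300), (272,340) and (303,390). I'll release the bar and lift clear.

Call:
move_arm(deltas=[[[0,0,0,0,0.6],[0,0,0,0,0.6],[0,0,0,0,0.6],[0,0,-0.03,0,0.6],[0,0,-0.07,0,0.6],[0,0,-0.12,0,0.6],[0,0,-0.16,0,0.6],[0,0,-0.16,0,0.6],[0,0,-0.16,0,0.6]]])

```text
clock: 6.65
position: [0.6958, 0.0237, 0.4138]
ee_rot: [0.002, 0.631, 0.776, 0.002]
contact_force: [-0.1, -0.1, -0.6]
width: 0.017
gripper_force: 0.0
```

```bash
python3 - <<'E'
from h import *
print(pose()[0],manip.get_state()['width']);to([.5425,.093,.39],11.7)
E
```

```text
[0.69580075 0.02371541 0.41377517] 0.017034269068194805
[0.1237, -0.1702, 0.0288, 0.0001]
```

Call:
move_arm(deltas=[[[0.124,-0.17,0,0,0],[0.124,-0.17,0,0,-0.5],[0.124,-0.17,0,0,-1],[0.124,-0.17,0.03,0,-1],[0.124,-0.17,0.1,0,-1],[0.124,-0.17,0.15,0,-1],[0.124,-0.17,0.2,0,-1],[0.124,-0.17,0.23,0,-1],[0.124,-0.17,0.23,0,-1],[0.124,-0.17,0.23,0,-1]]])

```text
clock: 7.65
position: [0.5418, 0.093, 0.2274]
ee_rot: [-0.0, 0.631, 0.775, -0.0]
contact_force: [0.7, 0.3, 0.7]
width: 0.0852
gripper_force: 0.0
```

```bash
python3 - <<'E'
from h import *
print(pose()[0]);to([.5425,.093,.103],11.7)
im=snap('top','top3')
c=cv2.resize(im[130:230,190:330,::-1],None,fx=5,fy=5,interpolation=cv2.INTER_CUBIC)
s=snap('side','side3');d=cv2.resize(s[130:230,220:270+60,::-1],None,fx=4,fy=4,interpolation=cv2.INTER_CUBIC)
cv2.imwrite('pics/s3c.png',d)
E
```

```text
[0.5417983  0.09302351 0.22741059]
[-0.0003, 0.001, 0.1555, -0.0001]
```

View pics/s3c.png

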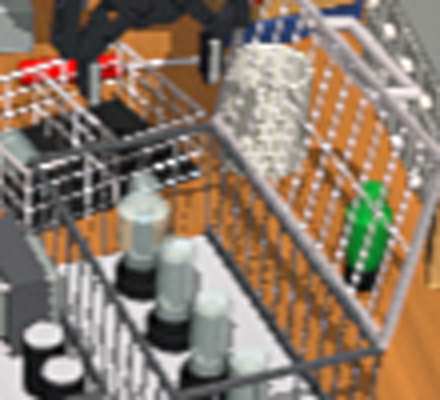

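The crop shows the open fingers at (95,80) and (210,55) above the odd valve, whose glass is at (143,215).

```bash
python3 - <<'E'
from h import *
print((proj('side',[.5425,.093,.117])-[220,130])*4,(proj('side',[.5425,.093,.154])-[220,130])*4)
E
```

```text
[141.78237656 216.08521614] [143.01911476 176.88465694]
```

Call:
move_arm(deltas=[[[0,0.001,0.04,0,-1],[0,0.001,0.08,0,-1],[0,0.001,0.1,0,-1],[0,0.001,0.12,0,-1],[0,0.001,0.14,0,-1],[0,0.001,0.155,0,-1],[0,0.001,0.155,0,-1],[0,0.001,0.155,0,-1]]])

```text
clock: 8.55
position: [0.5427, 0.0928, 0.1073]
ee_rot: [0.001, 0.631, 0.775, 0.001]
contact_force: [-8.8, -1.5, 14.1]
width: 0.0857
gripper_force: 6.5
```

Something touched at the bottom, probably the open knuckles on the guard. I'll raise a bit, half-close, then go down.

Call:
move_arm(deltas=[[[0,0,-0.02,0,-0.8],[0,0,-0.02,0,-0.4],[0,0,-0.02,0,-0.3],[0,0,-0.02,0,-0.3],[0,0,-0.02,0,-0.3],[0,0,-0.01,0,-0.3],[0,0,0,0,-0.3],[0,0,0,0,-0.3]]])

```text
clock: 9.35
position: [0.5415, 0.093, 0.1018]
ee_rot: [-0.001, 0.631, 0.775, -0.001]
contact_force: [-1.5, -0.1, 0.9]
width: 0.0556
gripper_force: 0.0
```

Clear now, so close on the glass.

Call:
move_arm(deltas=[[[0,0,0,0,0],[0,0,0,0,0.2],[0,0,0,0,0.3],[0,0,0,0,0.3],[0,0,0,0,0.3],[0,0,0,0,0.3]]], squeeze=25)

```text
clock: 9.95
position: [0.5428, 0.0931, 0.1038]
ee_rot: [0.0, 0.631, 0.775, 0.0]
contact_force: [1.2, -0.8, -0.3]
width: 0.0394
gripper_force: 25.2
```

Call:
move_arm(deltas=[[[0,0,-0.01,0,0.3],[0,0,-0.03,0,0.3],[0,0,-0.06,0,0.3],[0,0,-0.1,0,0.3],[0,0,-0.14,0,0.3],[0,0,-0.18,0,0.3],[0,0,-0.2,0,0.3],[0,0,-0.2,0,0.3],[0,0,-0.2,0,0.3]]])

```text
clock: 10.85
position: [0.5424, 0.0931, 0.2636]
ee_rot: [-0.0, 0.631, 0.775, 0.0]
contact_force: [-0.5, 0.7, -0.8]
width: 0.0393
gripper_force: 25.4
```

```bash
python3 - <<'E'
from h import *
print(pose()[0],manip.get_state()['width'])
to([.560,.351,.262],-66)
for f in ('top','side'):
    im=snap(f,f+'4')
c=cv2.imread('pics/top4.png')[110:250,100:340];cv2.imwrite('pics/t4c.png',cv2.resize(c,None,fx=3.3,fy=3.3,interpolation=cv2.INTER_CUBIC))
a=cv2.imread('pics/side4.png')[80:260,190:340]
b=cv2.imread('pics/top4.png')[110:245,100:280]
v=np.hstack([cv2.resize(a,(400,480)),cv2.resize(b,(400,300)) if 0 else cv2.copyMakeBorder(cv2.resize(b,(400,300)),0,180,0,0,0)])
cv2.imwrite('pics/v4.png',v)
E
```

```text
[0.5424448  0.09305098 0.26359714] 0.03931497409359613
[0.3113, 0.0868, 0.002, 0.6474]
```

View pics/v4.png

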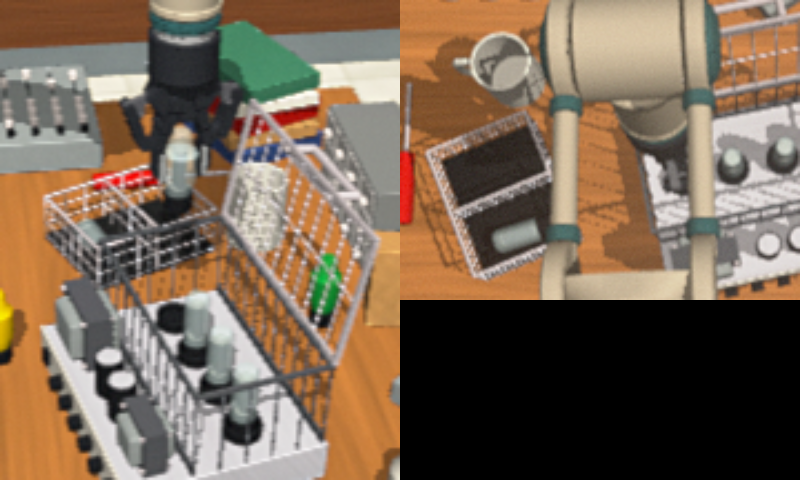

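The valve is held (side crop (178,170)), its socket at (172,317) is empty, and the other three are still standing. On to the basket.

Call:
move_arm(deltas=[[[0.04,0.011,0,0.05,0.3],[0.08,0.022,0,0.11,0.3],[0.12,0.033,0,0.17,0.3],[0.16,0.045,0,0.24,0.3],[0.2,0.056,0,0.31,0.3],[0.24,0.067,0,0.38,0.3],[0.28,0.078,0,0.45,0.3],[0.311,0.087,0,0.52,0.3],[0.311,0.087,0,0.59,0.3],[0.311,0.087,0,0.647,0.3],[0.311,0.087,0,0.647,0.3],[0.311,0.087,0,0.647,0.3]]])

```text
clock: 12.15
position: [0.5602, 0.3505, 0.2624]
ee_rot: [0.0, 0.978, 0.209, -0.001]
contact_force: [-0.5, 0.7, -0.7]
width: 0.0391
gripper_force: 25.4
```

```bash
python3 - <<'E'
from h import *
s=manip.get_state();print(pose()[0],s['width'],s['gripper_force'])
to([.560,.351,.062],-66)
im=snap('side','side5')
c=cv2.imread('pics/side5.png')[70:220,180:330];cv2.imwrite('pics/s5c.png',cv2.resize(c,(600,600),interpolation=cv2.INTER_CUBIC))
E
```

```text
[0.56018935 0.35054298 0.26235018] 0.039115852688187513 25.408283956203377
[0.0006, -0.0006, 0.2504, 0.0015]
```

View pics/s5c.png

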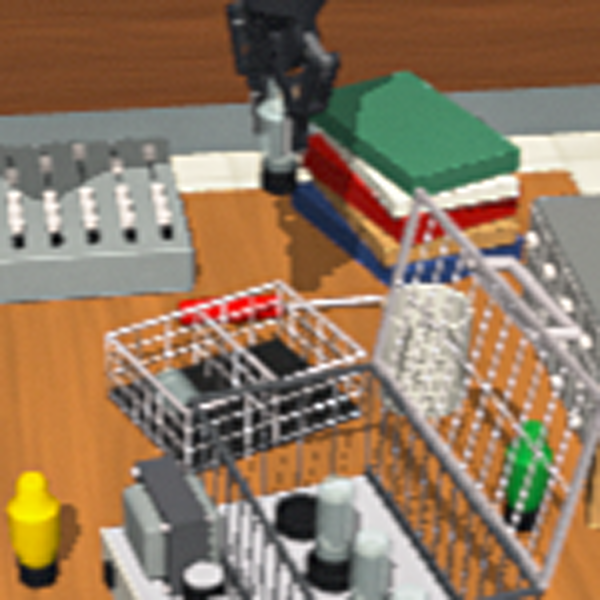

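The valve hangs vertically at crop (277,150), above the basket. The empty side's rim corners are about (282,285), (362,355), (275,385) and (195,312). A cross-check against the target:

```bash
python3 - <<'E'
from h import *
for p in((282,285),(362,355),(275,385),(195,312),(278,334)):print(onz('side',180+p[0]/4,70+p[1]/4,.07))
E
```

```text
[0.58122564 0.42531833 0.07      ]
[0.63214495 0.29937293 0.07      ]
[0.54902065 0.262596   0.07      ]
[0.49575643 0.38868129 0.07      ]
[0.56434489 0.34263324 0.07      ]
```

Call:
move_arm(deltas=[[[0,0,0.05,0,0.3],[0,0,0.1,0,0.3],[0,0,0.13,0,0.3]]])

```text
clock: 12.5
position: [0.559, 0.3496, 0.1565]
ee_rot: [0.0, 0.978, 0.209, -0.002]
contact_force: [-0.0, 0.2, -1.4]
width: 0.0397
gripper_force: 25.4
```

Call:
move_arm(deltas=[[[0,0.005,0.03,0,0.3],[0,0.005,0.05,0,0.3],[0,0.005,0.07,0,0.3],[0,0.005,0.085,0,0.3],[0,0.005,0.1,0,0.3],[0,0.005,0.11,0,0.3],[0,0.005,0.117,0,0.3],[0,0.005,0.12,0,0.3],[0,0.005,0.12,0,0.3],[0,0.005,0.12,0,0.3]]])

```text
clock: 13.5
position: [0.5626, 0.3474, 0.0643]
ee_rot: [-0.0, 0.978, 0.208, 0.001]
contact_force: [0.2, 1.1, 0.2]
width: 0.0393
gripper_force: 25.4
```

Call:
move_arm(deltas=[[[0,0,0.002,0,0.3],[0,0,0.004,0,0.3],[0,0,0.005,0,0.3],[0,0,0.005,0,0.3]]])

```text
clock: 13.9
position: [0.5621, 0.3471, 0.0596]
ee_rot: [-0.0, 0.978, 0.208, -0.0]
contact_force: [1.0, 0.1, -1.4]
width: 0.0397
gripper_force: 25.4
```

Call:
move_arm(deltas=[[[0,0,0.0015,0,0.3],[0,0,0.0015,0,0.05],[0,0,0.0015,0,0],[0,0,0.0015,0,-0.1],[0,0,0.0015,0,-0.25],[0,0,0.0015,0,-0.3],[0,0,0.0015,0,-0.3],[0,0,0.0015,0,-0.3]]])

```text
clock: 14.7
position: [0.5622, 0.3471, 0.0585]
ee_rot: [-0.0, 0.978, 0.208, 0.0]
contact_force: [0.0, 1.0, -0.7]
width: 0.0558
gripper_force: 0.0
```

Call:
move_arm(deltas=[[[0,0,-0.02,0,-0.3],[0,0,-0.05,0,-0.3],[0,0,-0.1,0,-0.3],[0,0,-0.15,0,-0.3],[0,0,-0.21,0,-0.3],[0,0,-0.27,0,-0.3],[0,0,-0.33,0,-0.3],[0,0,-0.39,0,-0.3],[0,0,-0.42,0,-0.3],[0,0,-0.42,0,-0.3]]])

```text
clock: 15.7
position: [0.5633, 0.3476, 0.3999]
ee_rot: [-0.001, 0.978, 0.208, 0.005]
contact_force: [-0.4, 0.1, 0.2]
width: 0.0556
gripper_force: 0.0
```

```bash
python3 - <<'E'
from h import *
print(pose()[0])
im=snap('side','side6')
c=cv2.imread('pics/side6.png')[100:250,180:330];cv2.imwrite('pics/s6c.png',cv2.resize(c,(600,600),interpolation=cv2.INTER_CUBIC))
b=bar(1.76)+X*.003;to([b[0],b[1],.40],11.7);to(b-Z*.008,11.7)
E
```

```text
[0.56329228 0.34764252 0.39985208]
[-0.0121, 0.4409, -0.0043, -0.6471]
[-0.0127, 0.441, 0.1396, -0.6471]
```

View pics/s6c.png

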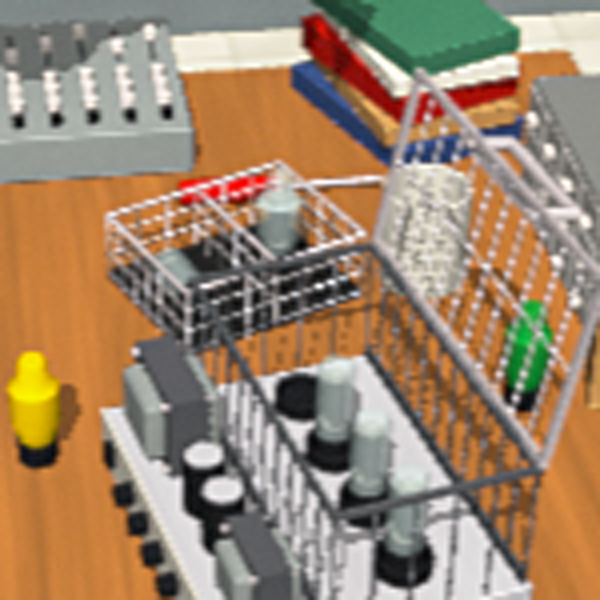

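The odd valve stands in the basket's empty side at (280,220), the old valve is still in its own side, and three good valves are in their sockets. Next I'll re-grip the bar and run the arc in reverse.

Call:
move_arm(deltas=[[[-0.012,0.44,-0.004,-0.647,0.5],[-0.012,0.44,-0.004,-0.647,0.5],[-0.012,0.44,-0.004,-0.647,0.5],[-0.012,0.44,-0.004,-0.647,0.5],[-0.012,0.44,-0.004,-0.647,0.5],[-0.012,0.44,-0.004,-0.647,0.5],[-0.012,0.44,-0.004,-0.647,0.5],[-0.012,0.44,-0.004,-0.647,0.5],[-0.012,0.44,-0.004,-0.647,0.5],[-0.012,0.44,-0.004,-0.647,0.5],[-0.012,0.44,-0.004,-0.647,0.5],[-0.012,0.44,-0.004,-0.647,0.5]]])

```text
clock: 16.95
position: [0.6965, 0.0223, 0.3969]
ee_rot: [-0.001, 0.632, 0.775, -0.0]
contact_force: [0.5, 0.1, -0.7]
width: 0.0215
gripper_force: 0.0
```

```bash
python3 - <<'E'
from h import *
print(pose()[0],manip.get_state()['width'])
to([.6955,.0225,.40],11.7)
E
```

```text
[0.6965079  0.02234317 0.39694343] 0.02151700871462628
[0.0004, -0.0012, -0.0038, -0.0007]
```

Call:
move_arm(deltas=[[[0,-0.001,0.04,0,0.5],[0,-0.001,0.08,0,0.5],[0,-0.001,0.11,0,0.5],[0,-0.001,0.13,0,0.5],[0,-0.001,0.142,0,0.5],[0,-0.001,0.142,0,0.5],[0,-0.001,0.142,0,1],[0,-0.001,0.142,0,1],[0,-0.001,0.142,0,1],[0,-0.001,0.142,0,1],[0,-0.001,0.142,0,1]]], squeeze=30)

```text
clock: 18.05
position: [0.6962, 0.0219, 0.2848]
ee_rot: [0.0, 0.631, 0.775, 0.001]
contact_force: [-1.3, 1.9, 1.4]
width: 0.0086
gripper_force: 29.5
```

```bash
python3 - <<'E'
from h import *
p,R=pose();print(p)
print([np.round(R.T@(bar(t)-bar(1.76))/.8,4).tolist() for t in np.linspace(1.76,0,25)[1:]])
E
```

```text
[0.69615969 0.021875   0.28483679]
[[0.0, -0.0124, -0.0052], [0.0, -0.0251, -0.0094], [0.0, -0.0381, -0.0127], [0.0, -0.0513, -0.015], [0.0, -0.0646, -0.0164], [0.0, -0.078, -0.0168], [0.0, -0.0914, -0.0162], [0.0001, -0.1047, -0.0146], [0.0001, -0.1179, -0.0121], [0.0001, -0.1308, -0.0085], [0.0001, -0.1434, -0.0041], [0.0001, -0.1557, 0.0013], [0.0001, -0.1676, 0.0075], [0.0001, -0.179, 0.0146], [0.0001, -0.1898, 0.0225], [0.0001, -0.2, 0.0312], [0.0001, -0.2095, 0.0406], [0.0001, -0.2184, 0.0507], [0.0001, -0.2264, 0.0614], [0.0001, -0.2337, 0.0726], [0.0001, -0.2401, 0.0844], [0.0001, -0.2457, 0.0966], [0.0001, -0.2503, 0.1092], [0.0001, -0.254, 0.1221]]
```

Call:
move_arm(deltas=[[[0,-0.0124,-0.005,0,1],[0,-0.025,-0.009,0,1],[0,-0.038,-0.012,0,1],[0,-0.0513,-0.014,0,1],[0,-0.0646,-0.015,0,1],[0,-0.078,-0.0155,0,1],[0,-0.0914,-0.015,0,1],[0,-0.1047,-0.0135,0,1],[0,-0.118,-0.011,0,1],[0,-0.131,-0.0075,0,1],[0,-0.1434,-0.003,0,1],[0,-0.1557,0.002,0,1]]])

```text
clock: 19.25
position: [0.5727, -0.0037, 0.282]
ee_rot: [-0.001, 0.631, 0.775, -0.0]
contact_force: [-2.6, 1.9, 5.5]
width: 0.0089
gripper_force: 32.3
```

Call:
move_arm(deltas=[[[0,-0.012,0.0062,0,1],[0,-0.0233,0.0133,0,1],[0,-0.034,0.0212,0,1],[0,-0.0443,0.03,0,1],[0,-0.0538,0.0393,0,1],[0,-0.0627,0.0494,0,1],[0,-0.0707,0.06,0,1],[0,-0.078,0.0713,0,1],[0,-0.0844,0.083,0,1],[0,-0.09,0.0953,0,1],[0,-0.0946,0.108,0,1],[0,-0.098,0.12,0,1]]])

```text
clock: 20.45
position: [0.4967, -0.0197, 0.1855]
ee_rot: [-0.0, 0.631, 0.775, -0.0]
contact_force: [-0.5, 2.2, 2.1]
width: 0.0086
gripper_force: 33.7
```

Call:
move_arm(deltas=[[[0,-0.0005,0.004,0,1],[0,-0.0005,0.006,0,1],[0,-0.0005,0.006,0,1]]])

```text
clock: 20.75
position: [0.4961, -0.0199, 0.183]
ee_rot: [-0.0, 0.631, 0.776, -0.001]
contact_force: [-4.6, 2.5, 12.4]
width: 0.0087
gripper_force: 34.5
```

The force says it has reached its stop. I'll release, lift, then press the closed fingertips on the bar to verify and seat it.

Call:
move_arm(deltas=[[[0,0,0,0,0.4],[0,0,0,0,0.4],[0,0,0,0,0.4],[0,0,-0.03,0,0.4],[0,0,-0.06,0,0.4],[0,0,-0.06,0,1],[0,0,-0.06,0,1],[0,0,-0.06,0,1],[0,0,-0.06,0,1]]])

```text
clock: 21.65
position: [0.4962, -0.0195, 0.2285]
ee_rot: [-0.001, 0.631, 0.775, -0.001]
contact_force: [0.2, -0.2, 0.0]
width: -0.0001
gripper_force: 0.0
```

Call:
move_arm(deltas=[[[0,0.002,0.01,0,1],[0,0.002,0.015,0,1],[0,0.002,0.02,0,1],[0,0.002,0.024,0,1],[0,0.002,0.027,0,1],[0,0.002,0.03,0,1]]])

```text
clock: 22.25
position: [0.4984, -0.0193, 0.2075]
ee_rot: [0.0, 0.631, 0.775, 0.0]
contact_force: [-6.2, 1.4, 21.4]
width: -0.0
gripper_force: 11.2
```

Contact at tip height 0.1995 m against a shut bar top of 0.200 m, so the hatch is shut. Backing off and taking a final look.

Call:
move_arm(deltas=[[[0,0,-0.05,0,1],[0,0,-0.11,0,1],[0,0,-0.17,0,1],[0,0,-0.2,0,1],[0,0,-0.2,0,1],[0,0,-0.2,0,1]]])

```text
clock: 22.85
position: [0.4984, -0.0192, 0.3656]
ee_rot: [0.0, 0.631, 0.775, 0.0]
contact_force: [-0.6, 0.3, -1.1]
width: -0.0002
gripper_force: 0.0
```

```bash
python3 - <<'E'
from h import *
print(pose()[0],manip.get_state()['contact_force'])
im=snap('side','side7')
cv2.imwrite('pics/s7c.png',cv2.resize(im[110:310,190:370,::-1],(540,600),interpolation=cv2.INTER_CUBIC))
E
```

```text
[ 0.49838681 -0.01922111  0.36560061] [-0.5674757   0.29427712 -1.11477415]
```

View pics/s7c.png

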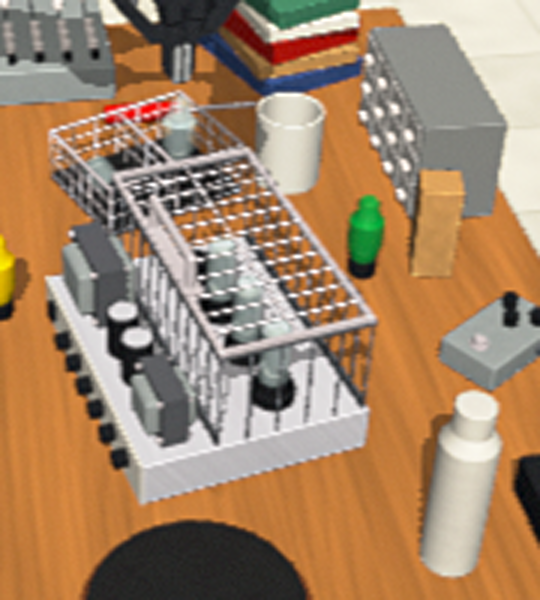

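The hatch is shut flat. The odd valve stands in the basket at (180,130), three valves are in their sockets, and the mug (290,140) and can (462,485) are undisturbed.

```bash
python3 -c "
from rig import manip
print(manip.sign_off())"
```

```text
the job is handed in; nothing more can be done
None
```

The job is handed in at about 23 s on the robot's clock: the odd valve stands in the basket's empty side, the hatch is shut, and the last picture shows the other valves, can and mug in place; the sign-off gave no verdict.

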